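# Load the detector carriage onto the arc rail

### The arm

A 6-joint arm with a two-finger parallel gripper is mounted at the origin on the work surface; the furniture and walls round the work are solid. World frame = base frame: x ahead of the robot, y to its left, z up, the work surface at z = 0. Lengths are in m, angles in rad, forces in N, time in s.
With the tool pointing down it reaches from about 0.375 to 0.925 m from the base axis. Payload 5.7 kg.
Tool frame: the origin (TCP) lies at the very end of the fingers, on their centre line; the grasp point (between the pads) lies 19 mm behind it; z points along the fingers, y is the line along which they close (so a half turn about z gives the same grasp; the last joint's range is limited). The gripper opens to 85 mm and grips with 20 to 120 N. Pads are 22 mm wide; open, the fingers measure 114 mm over their backs; the gripper's body (76 mm by 85 mm) begins 54 mm behind the grasp point. The pads swing forward as they close: fully open they stand 13 mm farther back than shut.
Start: joints at [-1.398, 0.359, 1.51, -0, 1.272, -0.115], TCP at [0.17, -0.575, 0.231] pointing down, gripper open.
Joint ranges: [-2.97, 2.97], [-1.01, 2.36], [0.21, 2.38], [-0.96, 4.11], [0.2, 2.71], [-2.98, 2.98]. Speed limits (rad/s): [2.39, 2.39, 3.14, 3.14, 3.14, 3.14].

### API

Orientations are given as a rotation vector (axis times angle).
In Python, from rig import bot gives the robot as it stands. The module is installed in compiled form; this text tells all that it offers.
- The arm moves only by the tool jog_arm, never from a script. Its argument "motion" is a list of rows, each a list of 7 numbers: the turn, a rotation vector about the world's x, y, z in rad, then the shift along the world's x, y, z in cm, then the finger opening in cm, from 0 to 8.54. In form: [[rx, ry, rz, x, y, z, gripper], ...]. A call has 1 to 20 rows; each row is the pose to reach, as a shift and turn from the pose commanded when the call began; what a row does not reach only later rows make up. A row lasts 1/8 s, in which the tool goes at most 62.5 mm and 10.7 degrees, less where a joint would pass 70% of its speed; a pose out of reach is approached as far as the arm can. A call with a gripper value outside its range is refused whole. The fingers move at their own pace and stop on an object; "grip_force" is the grip in N (left out, the last holds). Time passes only in rows, so rows that repeat a pose let the fingers close. It gives the time, the measured TCP pose, the force, the opening and the grip force at its end, in the units of the state.
- bot.state(): the state, without advancing time (a new reading comes with each control period).
- bot.grab_frame(name): name is "scene" or "top"; returns a dict with "img" (480x640x3 uint8, blue, green, red), "z_map" (480x640 float32, m along the optical axis (not along the pixel's ray), 0 where there is no reading), "camera_matrix" (3x3 intrinsics, pixels), "k1" (the pictures are not rectified: a ray, as slopes to the right and down, at radius r is drawn at 1 + k1 r^2 times it, then the intrinsics apply), "position" and "attitude" of the camera in the world. Camera axes: x right, y down, z forward; pixel columns grow to the right and rows downward; lengths in m; the calibration is good to about 2 mm. A picture is of the moment at which its call begins.
- bot.finish_job(): hands the job in; it is judged then, once.
Trained networks look in the newest picture that a camera, given by its name, has taken for a name from the list of things; names that differ only in an ending like _2 or _b are one class to them, and where a whole thing is asked for, a point or a joint stands for the part that bears it (a point fixed in the world has none). Each returns a list of dicts, best first, with "p" (0 to 1); they miss things now and then, are a little off and sometimes report something else, mostly with a low value. They report only what shows in the picture. A call takes as long as a camera call.
- bot.find_in(camera, thing): "position" ([x, y, z] in m, in the coordinates of the camera as it stood for that picture, good to about 4 mm: the middle of the surface that is visible of it).
The state is a dict: "t": time; "joints": joint angles; "joint_velocities": joint speeds; "joint_torque": joint torques, N m; "position": TCP position; "ee_rot": TCP orientation; "wrist_force": force on the tool from outside, world axes, zero at the start; "moment": the same for the moment, N m; "gripper_width": finger opening in m; "gripper_force": force on a finger pad.
Only numpy, scipy, OpenCV 4.12 (cv2) and the standard library are available. Lean on these libraries where they do the work, as an engineer would, in place of code of your own. Each camera call takes 0.05 s, during which the arm holds its last target. There are 200 camera calls.

### The job

Lift the detector carriage straight up out of its parking well, thread its bore over the free end of the bent rail, and slide it round the bend, turning it with the rail and without forcing it, until it presses gently but definitely against the stop collar, which is clamped somewhere on the rail's last straight. Then let go and leave it hanging upright on the rail, touching or almost touching the collar, with the beaker, the tape roll and the weighing dish left where they are.

Things in the scene. Friction and masses are not known exactly. Their poses are not given: they have to be found in the camera images.
- carriage_bore (a point): Centre of the round through-bore in the detector carriage's aluminium head (head 36 mm across; bore 18 mm across, 30 mm long, so its ends lie 15 mm either way along x). x = bore axis, level; y = across the grip's thickness; z = up. The carriage works the same turned half round about z: either end of the bore may go first.
- carriage_grip (a point): Middle of the carriage's grip, 48 mm above the bore's centre: an upright flat bar of black plastic, 24 mm wide along the bore (x), 14 mm thick across it (y; hold it across this), from 26 mm below this point to 23 mm above it. Axes as carriage_bore.
- carriage: The whole carriage, loose, 156 mm tall, 0.14 to 0.28 kg, heavier below the bore: square stem 22 x 22 mm below, bored head, grip on top. Origin at the centre of the stem's underside, 85 mm below the bore's centre; axes as carriage_bore. At the start the stem stands 60 mm deep in the parking block's well.
- park: Parking block, fixed, grey plastic, 72 x 72 x 70 mm high, with one square well in its top, 24 x 24 mm and 60 mm deep. Origin at the centre of its underside, z up, sides along x and y. The carriage's bore runs along the block's x.
- rail_bend (a point): Centre of the rail's bend, in empty air at the height of the rod's axis, 170 mm above the bench; z up. In this frame the axis of the rod runs: tip of the free end (-0.100, 0.067) m, straight along -y to (-0.100, 0), quarter circle of radius 0.100 m about this point to (0, -0.100), straight along +x to the post at (0.100, -0.100). A carriage so turns +90 degrees about z on its way.
- rail: The rail: fixed level steel rod 14 mm thick with rounded free end, post, base plate 130 x 130 x 12 mm. Origin on the bench under rail_bend, same axes. Play round the rod 2 mm on the straights, 0.9 mm in the bend. A fixed stop collar, 32 mm across, sits on the last straight, its face 30 to 72 mm past the bend's end: set anew each time and not reported, so it must be felt for (or seen).
- rail_tip (a point): Tip of the rail's free end, on the rod's axis. Axes as rail_bend: the rod goes from here along -y.
- beaker_mid (a point): Glass beaker, loose, about 65 mm across and 81 mm tall; point half-way up its middle.
- tape_1: Roll of tape lying flat, loose, 100 mm across and 25 mm high; origin at the middle of its underside.
- weigh_dish: Small white weighing dish, loose, 64 mm square and 14 mm high; origin at the middle of its underside.

How it is judged:
By the outcome, as a careful person would: the job done as asked, in the order asked, and still so for the second after the job is handed in, with the robot touching nothing.
It also fails if it takes over 67 s, if anything falls off the work surface, if the arm or the gripper's body presses on something with over 40 N, if the wrist force passes 120 N, or if a joint passes its speed limit or range.

## Working session

There is one attempt and no reset: what is moved stays moved. The work goes in short steps, Python scripts to look and compute and a tool call to move; the robot and the scene stay as the last step left them, time stands still between calls to the robot, and variables do not carry over. Pictures are saved under pics/ and viewed, at most 10 in all, crops included, and the job is handed in when it is done.

Besides the shell and the picture viewer there is one more tool, called after "Emit:" by a JSON object that holds its "method" and its "body", one argument or row to a line. jog_arm: Moves the arm, as the interface text tells. Its arguments: {"type":"object","properties":{"motion":{"type":"array"},"grip_force":{"type":"number"}},"required":["motion"]}

```bash
mkdir -p pics; cat > h.py <<'E'
import numpy as np, cv2, pickle
from rig import bot
from scipy.spatial.transform import Rotation as R
def grab(n):
    f=bot.grab_frame(n); return f
def att(f):
    a=np.array(f['attitude'],float)
    return a if a.shape==(3,3) else (R.from_rotvec(a).as_matrix() if a.size==3 else R.from_quat(a).as_matrix())
def w(f,p): return att(f)@np.array(p)+np.array(f['position'])
def cloud(f):
    K=np.array(f['camera_matrix']);k=f['k1'];v,u=np.mgrid[0:480,0:640]
    pts=np.stack([u,v],-1).reshape(-1,1,2).astype(float)
    r=cv2.undistortPoints(pts,K,np.array([k,0,0,0.])).reshape(480,640,2)
    z=f['z_map'][...,None]; c=np.concatenate([r*z,z],-1)
    return c@att(f).T+np.array(f['position'])
E
python3 - <<'E'
from h import *
for n in('scene','top'):
    f=grab(n);cv2.imwrite(f'pics/{n}0.png',f['img']);pickle.dump(f,open(n+'.pkl','wb'))
    print(n,f['position'],np.round(f['attitude'],3),f['k1'],f['camera_matrix'][0])
    for t in['carriage_bore','carriage_grip','park','rail','rail_tip','beaker_mid','tape_1','weigh_dish']:
        print(t,[(np.round(w(f,d['position']),3),round(d['p'],2)) for d in bot.find_in(n,t)[:2]])
print(bot.state())
E
```

```text
scene [0.14269536 0.7097556  0.92755269] [-0.605  2.652 -1.18 ] -0.15214212752289732 [553.00176281   0.         311.50564613]
carriage_bore [(array([0.44 , 0.183, 0.112]), 0.7)]
carriage_grip [(array([0.442, 0.191, 0.112]), 0.66)]
park [(array([0.428, 0.2  , 0.065]), 0.85)]
rail [(array([ 0.622, -0.199,  0.014]), 0.97)]
rail_tip [(array([ 0.623, -0.19 ,  0.011]), 0.64)]
beaker_mid [(array([0.503, 0.044, 0.051]), 0.93), (array([0.442, 0.189, 0.112]), 0.6)]
tape_1 [(array([0.61 , 0.01 , 0.019]), 0.77), (array([ 0.629, -0.192,  0.011]), 0.55)]
weigh_dish [(array([ 0.491, -0.41 ,  0.004]), 0.92)]
top [ 0.37293226 -0.08620184  1.56560811] [-2.145  2.205 -0.114] -0.18039526971306327 [612.58491406   0.         326.34268504]
carriage_bore [(array([0.442, 0.169, 0.121]), 0.7)]
carriage_grip [(array([0.444, 0.176, 0.117]), 0.71)]
park [(array([0.445, 0.166, 0.07 ]), 0.59)]
rail [(array([ 0.612, -0.186,  0.014]), 0.61)]
rail_tip [(array([ 0.613, -0.194,  0.009]), 0.58)]
beaker_mid [(array([0.506, 0.041, 0.004]), 0.94)]
tape_1 [(array([0.608, 0.004, 0.022]), 0.73), (array([ 0.613, -0.192,  0.01 ]), 0.19)]
weigh_dish [(array([ 0.491, -0.402,  0.001]), 0.95), (array([ 0.611, -0.188,  0.01 ]), 0.6)]
{'t': 0.9, 'joints': array([-1.39807923e+00,  3.58778020e-01,  1.51040390e+00,  2.19758311e-05,
        1.27246984e+00, -1.15047901e-01]), 'joint_velocities': array([ 0.0006143 ,  0.00120133,  0.00175252,  0.00097029, -0.00253711,
       -0.00128488]), 'joint_torque': array([-1.39263728e-03, -5.27574098e+01, -2.79049641e+01, -4.46743461e-04,
        1.30476536e-03,  1.53630538e-05]), 'position': array([ 0.17031259, -0.57529942,  0.23127839]), 'ee_rot': array([-3.10907221e+00, -4.50443581e-01, -3.03036284e-05]), 'wrist_force': array([-0.02088427, -0.41063413, -0.05649899]), 'moment': array([-0.05675768, -0.06548948,  0.01016411]), 'gripper_force': 0.0, 'gripper_width': 0.08546067697481981}
```

View pics/scene0.png

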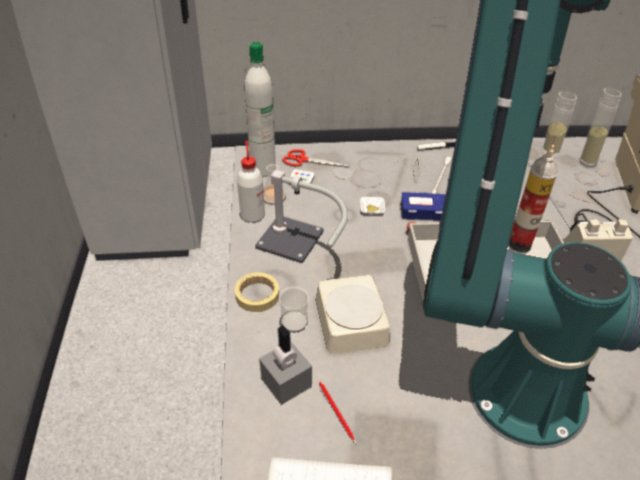

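View pics/top0.png

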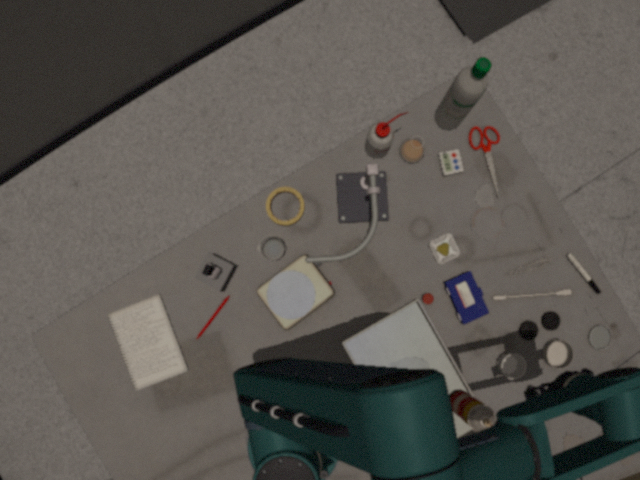

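```bash
python3 - <<'E'
from h import *
for n in('scene','top'):
    f=pickle.load(open(n+'.pkl','rb'));P=cloud(f);ok=f['z_map']>0
    x,y,z=P[...,0],P[...,1],P[...,2]
    print(n,'bench',np.median(z[ok&(abs(z)<.01)]))
    def box(m,lab):
        q=P[m][:,:2].astype(np.float32)
        if len(q)<5: print(lab,len(q));return
        (c,s,a)=cv2.minAreaRect(q); print(lab,len(q),np.round(c,4),np.round(s,4),round(a,1),'z',np.round(np.percentile(P[m][:,2],[5,50,95]),3),'med',np.round(np.median(q,0),4))
    near=ok&(np.hypot(x-.44,y-.18)<.08)
    box(near&(abs(z-.07)<.006),'park')
    box(near&(z>.146),'griptop')
    box(near&(z>.085)&(z<.14),'mid')
    rr=ok&(np.hypot(x-.6,y+.19)<.25)
    box(rr&(z>.16)&(z<.185),'rod'); 
    box(rr&(z>.185),'abv rod')
    box(rr&(abs(z-.012)<.004)&(np.hypot(x-.62,y+.19)<.1),'base')
    m=rr&(z>.16)&(z<.2)
    q=P[m]; np.save(n+'rod.npy',q)
    v,u=np.nonzero(m); 
    if len(u): print('px',u.min(),u.max(),v.min(),v.max())
E
```

```text
scene bench -0.0010674767705075583
park 926 [0.4464 0.1825] [0.0749 0.0746] 60.0 z [0.066 0.07  0.072] med [0.437  0.1945]
griptop 156 [0.4464 0.1835] [0.0136 0.0251] 59.1 z [0.148 0.163 0.167] med [0.4444 0.1861]
mid 386 [0.446 0.184] [0.0351 0.0322] 61.6 z [0.087 0.107 0.135] med [0.4404 0.1899]
rod 1047 [ 0.597  -0.1847] [0.1129 0.3787] 60.6 z [0.164 0.174 0.182] med [ 0.5766 -0.1976]
abv rod 47 [ 0.7021 -0.2229] [0.029  0.1899] 71.1 z [0.185 0.196 0.204] med [ 0.7653 -0.2364]
base 1615 [ 0.6309 -0.193 ] [0.1317 0.135 ] 1.3 z [0.009 0.012 0.015] med [ 0.6225 -0.1813]
px 241 347 150 246
top bench -0.0006783662799165757
park 595 [0.4461 0.1793] [0.0729 0.0736] 62.3 z [0.065 0.069 0.074] med [0.4447 0.1756]
griptop 74 [0.4457 0.1789] [0.0148 0.0243] 61.2 z [0.154 0.164 0.17 ] med [0.4452 0.1772]
mid 118 [0.4449 0.1776] [0.0328 0.0303] 62.3 z [0.097 0.109 0.133] med [0.4416 0.1703]
rod 1134 [ 0.6162 -0.1993] [0.1129 0.4224] 60.5 z [0.169 0.175 0.183] med [ 0.5583 -0.2043]
abv rod 102 [ 0.6503 -0.2122] [0.043  0.3238] 70.8 z [0.185 0.194 0.208] med [ 0.7648 -0.239 ]
base 1457 [ 0.6269 -0.2061] [0.1722 0.1574] 5.5 z [0.009 0.012 0.015] med [ 0.6248 -0.1816]
px 305 407 112 262
```

The scene shows the carriage in its block (scene px 285,375; top px 212,270). The rail's free end is at top px ~(308,259), near the balance. It bends at about (372,235) and runs up to the post at (372,168), with a ring-like collar near (372,187). Next I'll fit the rail model to the depth.

```bash
cat > fit.py <<'E'
from h import *
from scipy.optimize import least_squares
def curve(a=.1):
    s1=np.c_[np.full(68,-.1),np.linspace(.067,0,68)]
    t=np.linspace(np.pi,1.5*np.pi,158); s2=.1*np.c_[np.cos(t),np.sin(t)]
    s3=np.c_[np.linspace(0,.1,101),np.full(101,-.1)]
    return np.r_[s1,s2,s3]
C=curve()
from scipy.spatial import cKDTree
T=cKDTree(np.c_[C,np.full(len(C),.17)])
def loc(p,q):
    c,s=np.cos(p[2]),np.sin(p[2]); d=q[:,:2]-p[:2]
    return np.c_[d[:,0]*c+d[:,1]*s,-d[:,0]*s+d[:,1]*c,q[:,2]-(p[3] if len(p)>3 else 0)]
def dist(p,q): 
    l=loc(p,q); d,i=T.query(l); return d-.007,i,l
if __name__=='__main__':
  for src in(['scene'],['top'],['scene','top']):
    q=np.concatenate([np.load(n+'rod.npy') for n in src]); q=q[q[:,2]<.186]
    best=None
    for yaw in np.arange(0,2*np.pi,.4):
        r=least_squares(lambda p:np.clip(dist(p,q)[0],-.03,.03),[q[:,0].mean(),q[:,1].mean(),yaw,0],loss='soft_l1',f_scale=.002,x_scale=[.01,.01,.1,.01])
        if best is None or r.cost<best.cost: best=r
    d,i,l=dist(best.x,q)
    print(src,np.round(best.x,4),np.degrees(best.x[2]),best.cost,np.median(abs(d)))
    # tip and collar profile
    p=best.x;qa=np.concatenate([np.load(n+'rod.npy') for n in src]);l=loc(p,qa)
    print('tip max y',np.percentile(l[(abs(l[:,0]+.1)<.02)][:,1],[98,100]))
    m=(abs(l[:,1]+.1)<.03)&(l[:,0]>0)
    for a in np.arange(0,.11,.005):
        k=m&(l[:,0]>=a)&(l[:,0]<a+.005)
        if k.any(): print(round(a,3),k.sum(),'zmax %.3f'%l[k,2].max(),'y %.3f %.3f'%(l[k,1].min(),l[k,1].max()))
E
python3 fit.py; python3 - <<'E'
from h import *
f=pickle.load(open('top.pkl','rb'));i=f['img'][140:300,180:420];cv2.imwrite('pics/c1.png',cv2.resize(i,None,fx=3.3,fy=3.3,interpolation=2))
E
```

```text
['scene'] [ 0.5658 -0.1102  0.096   0.0007] 5.5016754150804426 0.011098654141419336 0.001999122028661226
tip max y [0.07399294 0.07519364]
0.0 10 zmax 0.179 y -0.102 -0.093
0.005 10 zmax 0.175 y -0.103 -0.092
0.01 12 zmax 0.177 y -0.101 -0.093
0.015 9 zmax 0.176 y -0.105 -0.092
0.02 11 zmax 0.175 y -0.102 -0.093
0.025 13 zmax 0.177 y -0.104 -0.093
0.03 19 zmax 0.185 y -0.113 -0.087
0.035 41 zmax 0.185 y -0.110 -0.084
0.04 24 zmax 0.185 y -0.107 -0.085
0.045 19 zmax 0.184 y -0.109 -0.085
0.05 9 zmax 0.175 y -0.104 -0.094
0.055 11 zmax 0.179 y -0.105 -0.093
0.06 13 zmax 0.176 y -0.106 -0.095
0.065 9 zmax 0.175 y -0.105 -0.096
0.07 15 zmax 0.176 y -0.108 -0.095
0.075 34 zmax 0.185 y -0.117 -0.091
0.08 32 zmax 0.185 y -0.110 -0.088
0.085 23 zmax 0.187 y -0.118 -0.089
0.09 27 zmax 0.184 y -0.118 -0.089
0.095 27 zmax 0.184 y -0.112 -0.091
0.1 20 zmax 0.182 y -0.123 -0.091
['top'] [ 0.5648 -0.1137  0.0555  0.0097] 3.1783249143914003 0.01279552140610122 0.0027712932993664875
tip max y [0.06731542 0.07033212]
0.0 14 zmax 0.170 y -0.104 -0.092
0.005 12 zmax 0.170 y -0.105 -0.093
0.01 14 zmax 0
[... 933 characters left out ...]
 zmax 0.179 y -0.108 -0.092
0.015 22 zmax 0.183 y -0.108 -0.092
0.02 26 zmax 0.181 y -0.109 -0.091
0.025 24 zmax 0.176 y -0.107 -0.092
0.03 24 zmax 0.184 y -0.108 -0.091
0.035 84 zmax 0.187 y -0.118 -0.082
0.04 55 zmax 0.188 y -0.118 -0.083
0.045 51 zmax 0.188 y -0.119 -0.083
0.05 19 zmax 0.180 y -0.110 -0.084
0.055 25 zmax 0.184 y -0.111 -0.092
0.06 26 zmax 0.178 y -0.109 -0.091
0.065 24 zmax 0.183 y -0.110 -0.093
0.07 24 zmax 0.178 y -0.110 -0.092
0.075 51 zmax 0.187 y -0.117 -0.089
0.08 61 zmax 0.185 y -0.118 -0.087
0.085 55 zmax 0.190 y -0.119 -0.086
0.09 53 zmax 0.185 y -0.119 -0.087
0.095 49 zmax 0.186 y -0.117 -0.089
0.1 42 zmax 0.185 y -0.120 -0.088
0.105 2 zmax 0.179 y -0.102 -0.100
```

View pics/c1.png

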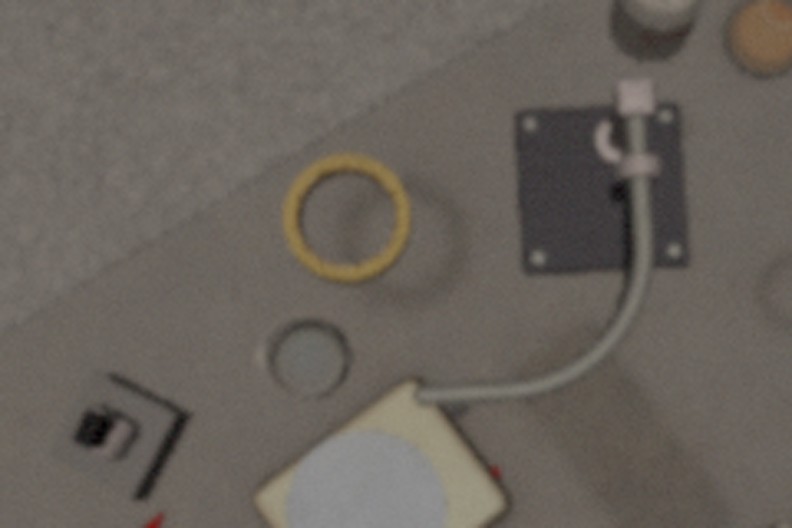

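```bash
cat > fit2.py <<'E'
from fit import *
def fitrail(q,p0=(.566,-.112,.08),z0=None,it=4,v=True):
    p=np.array(p0)
    free=z0 is None
    p=np.r_[p,0 if free else z0]
    for k in range(it):
        d,i,l=dist(p,q); th=.02 if k==0 else .006
        m=(abs(d)<th)&(i>3)&(i<255)   # first straight, bend, start of last straight
        qq=q[m]
        f=lambda x:dist(x if free else np.r_[x,z0],qq)[0]
        r=least_squares(f,p if free else p[:3],loss='soft_l1',f_scale=.002,x_scale=[.01,.01,.1,.01][:4 if free else 3])
        p=r.x if free else np.r_[r.x,z0]
    d,i,l=dist(p,q[m]); return p,d,m.sum()
def pw(p,a,b): 
    c,s=np.cos(p[2]),np.sin(p[2]); return np.round([p[0]+c*a-s*b,p[1]+s*a+c*b],4)
if __name__=='__main__':
  for n in('scene','top'):
    q=np.load(n+'rod.npy')
    for z0 in(None,0,-.002):
        p,d,m=fitrail(q,z0=z0); print(n,z0,np.round(p,4),'rms',np.std(d).round(4),m,'tip',pw(p,-.1,.067),'bendend',pw(p,0,-.1))
E
python3 fit2.py
```

```text
scene None [ 0.5647 -0.1104  0.0272 -0.    ] rms 0.0014 544 tip [ 0.4629 -0.0461] bendend [ 0.5674 -0.2103]
scene 0 [ 0.5647 -0.1104  0.0276  0.    ] rms 0.0014 544 tip [ 0.4629 -0.0462] bendend [ 0.5675 -0.2104]
scene -0.002 [ 0.5644 -0.1098  0.03   -0.002 ] rms 0.0017 544 tip [ 0.4624 -0.0458] bendend [ 0.5674 -0.2097]
top None [ 5.648e-01 -1.120e-01  4.050e-02 -2.000e-04] rms 0.002 653 tip [ 0.4622 -0.0491] bendend [ 0.5689 -0.2119]
top 0 [ 0.5647 -0.1119  0.0335  0.    ] rms 0.002 651 tip [ 0.4625 -0.0483] bendend [ 0.568  -0.2118]
top -0.002 [ 0.5646 -0.1121  0.0317 -0.002 ] rms 0.0021 642 tip [ 0.4626 -0.0483] bendend [ 0.5678 -0.212 ]
```

Emit:
{"method": "jog_arm", "body": {
  "motion": [
    [0, 0, 0, 0, 0, 4, 8.5],
    [0, 0, 0, 0, 0, 8, 8.5],
    [0, 0, 0, 1, 0, 12, 8.5],
    [0, 0, 0.15, 5, 5, 12, 8.5],
    [0, 0, 0.31, 9, 9.5, 12, 8.5],
    [0, 0, 0.47, 13, 14, 12, 8.5],
    [0, 0, 0.62, 17, 19, 12, 8.5],
    [0, 0, 0.78, 21, 24, 12, 8.5],
    [0, 0, 0.94, 25, 29, 12, 8.5],
    [0, 0, 1.1, 28, 34, 12, 8.5],
    [0, 0, 1.25, 29, 39, 12, 8.5],
    [0, 0, 1.41, 29, 44.5, 12, 8.5],
    [0, 0, 1.57, 29, 50, 12, 8.5],
    [0, 0, 1.72, 29, 55.5, 12, 7.5],
    [0, 0, 1.88, 29, 61, 12, 6.5],
    [0, 0, 2.04, 28.5, 66.5, 12, 5],
    [0, 0, 2.2, 28, 71.5, 11, 5],
    [0, 0, 2.347, 27.6, 75.6, 9, 5],
    [0, 0, 2.347, 27.6, 75.6, 7, 5],
    [0, 0, 2.347, 27.6, 75.6, 5, 5]
  ],
  "grip_force": 40
}}

```text
t: 3.4
position: [0.446, 0.1815, 0.2807]
ee_rot: [0.785, 3.042, -0.0]
wrist_force: [-0.1, -0.6, 0.7]
gripper_width: 0.0499
gripper_force: 0.0
```

```bash
python3 - <<'E'
from h import *
s=bot.state();print({k:np.round(s[k],4) for k in('t','joints','position','ee_rot','gripper_width','wrist_force')})
f=grab('scene');cv2.imwrite('pics/s1.png',cv2.resize(f['img'][200:440,190:430],None,fx=2.5,fy=2.5))
M=R.from_rotvec(s['ee_rot']).as_matrix();print('tool y ang',np.degrees(np.arctan2(M[1,1],M[0,1])))
E
```

```text
{'t': np.float64(3.4), 'joints': array([ 2.4300e-01,  1.4020e-01,  1.6862e+00, -1.0000e-04,  1.3150e+00,
       -8.2280e-01]), 'position': array([0.446 , 0.1815, 0.2807]), 'ee_rot': array([ 0.7847,  3.0417, -0.    ]), 'gripper_width': np.float64(0.0499), 'wrist_force': array([-0.0736, -0.6129,  0.6795])}
tool y ang 61.06797604433265
```

View pics/s1.png

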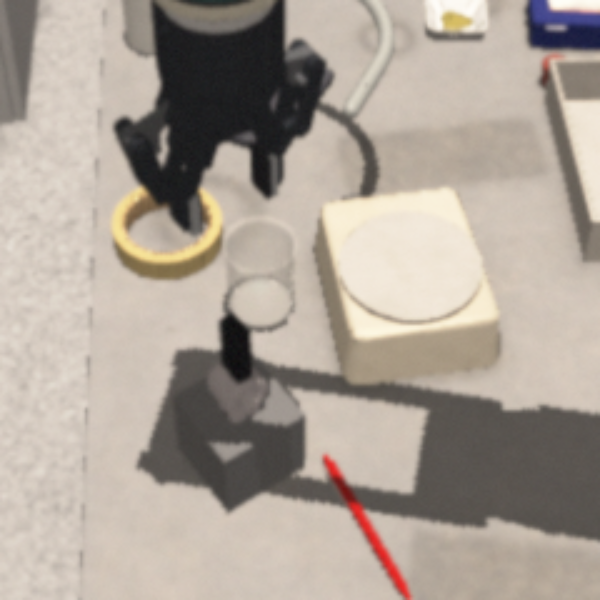

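The view shows the gripper above the carriage, with the fingers either side of the grip (crop px 235,345). Descending to grasp.

Emit:
{"method": "jog_arm", "body": {
  "motion": [
    [0, 0, 0, 0, 0, -4, 5],
    [0, 0, 0, 0, 0, -8, 5],
    [0, 0, 0, 0, 0, -11, 5],
    [0, 0, 0, 0, 0, -13.5, 5],
    [0, 0, 0, 0, 0, -15, 5],
    [0, 0, 0, 0, 0, -15.5, 5],
    [0, 0, 0, 0, 0, -15.5, 4],
    [0, 0, 0, 0, 0, -15.5, 3],
    [0, 0, 0, 0, 0, -15.5, 2],
    [0, 0, 0, 0, 0, -15.5, 1.6]
  ],
  "grip_force": 25
}}

```text
t: 4.7
position: [0.4465, 0.1808, 0.1267]
ee_rot: [0.788, 3.041, 0.0]
wrist_force: [0.4, -0.8, 0.6]
gripper_width: 0.0162
gripper_force: 0.0
```

Emit:
{"method": "jog_arm", "body": {
  "motion": [
    [0, 0, 0, 0, 0, 0, 1.4],
    [0, 0, 0, 0, 0, 0, 1.3],
    [0, 0, 0, 0, 0, 0, 1.2],
    [0, 0, 0, 0, 0, 0, 1.2]
  ],
  "grip_force": 25
}}

```text
t: 5.2
position: [0.4464, 0.1807, 0.1265]
ee_rot: [0.787, 3.041, 0.0]
wrist_force: [-0.5, -0.3, 5.3]
gripper_width: 0.0136
gripper_force: 25.2
```

Emit:
{"method": "jog_arm", "body": {
  "motion": [
    [0, 0, 0, 0, 0, 0, 1],
    [0, 0, 0, 0, 0, 0, 1],
    [0, 0, 0, 0, 0, 1, 1],
    [0, 0, 0, 0, 0, 2.5, 1],
    [0, 0, 0, 0, 0, 4, 1]
  ],
  "grip_force": 70
}}

```text
t: 5.82
position: [0.4462, 0.1807, 0.1673]
ee_rot: [-0.788, -3.041, 0.0]
wrist_force: [0.1, 0.1, -3.1]
gripper_width: 0.0132
gripper_force: 68.3
```

Emit:
{"method": "jog_arm", "body": {
  "motion": [
    [0, 0, 0, 0, 0, 2, 1],
    [0, 0, 0, 0, 0, 5, 1],
    [0, 0, 0, 0, 0, 8, 1],
    [0, 0, -0.1, 0, -2, 9.3, 1],
    [0, 0, -0.23, 0.3, -5, 9.3, 1],
    [0, 0, -0.38, 0.6, -8, 9.3, 1],
    [0, 0, -0.53, 0.9, -11, 9.3, 1],
    [0, 0, -0.68, 1.1, -14, 9.3, 1],
    [0, 0, -0.83, 1.3, -16.5, 9.3, 1],
    [0, 0, -0.96, 1.5, -18.5, 9.3, 1],
    [0, 0, -1.033, 1.54, -19.3, 8, 1],
    [0, 0, -1.033, 1.54, -19.3, 6, 1],
    [0, 0, -1.033, 1.54, -19.3, 5, 1],
    [0, 0, -1.033, 1.54, -19.3, 5, 1]
  ]
}}

```text
t: 7.58
position: [0.4612, -0.0121, 0.2161]
ee_rot: [-2.186, -2.255, 0.001]
wrist_force: [-0.4, 0.1, -2.5]
gripper_width: 0.0136
gripper_force: 68.4
```

```bash
python3 - <<'E'
from h import *
from fit2 import *
s=bot.state();print({k:np.round(s[k],4) for k in('t','position','wrist_force','moment')})
M=R.from_rotvec(s['ee_rot']).as_matrix();print('tool y ang',np.degrees(np.arctan2(M[1,1],M[0,1])),'tilt',M[:,2])
f0=pickle.load(open('top.pkl','rb'));P=cloud(f0);m=(abs(P[...,0]-.42)<.06)&(abs(P[...,1]+.06)<.06)&(P[...,2]<.14);print('balance z',np.percentile(P[m][:,2],[90,99.5]))
pos=s['position']
for n in('scene','top'):
    f=grab(n);pickle.dump(f,open(n+'2.pkl','wb'));P=cloud(f);ok=f['z_map']>0
    b=pos-[0,0,.031]
    near=ok&(np.hypot(P[...,0]-b[0],P[...,1]-b[1])<.03)
    for lo,hi,l in((-.083,-.022,'stem'),(-.018,.018,'head')):
        m=near&(P[...,2]>b[2]+lo)&(P[...,2]<b[2]+hi);q=P[m]-b
        if m.sum()>5:
            c,sz,a=cv2.minAreaRect(q[:,:2].astype(np.float32));print(n,l,m.sum(),'rect',np.round(c,4),np.round(sz,4),round(a,1),'min',q.min(0).round(4),'max',q.max(0).round(4))
    q=P[ok&(np.hypot(P[...,0]-.6,P[...,1]+.19)<.25)&(P[...,2]>.16)&(P[...,2]<.2)&(P[...,1]<-.045)]
    p,d,mm=fitrail(q,z0=0);print(n,np.round(p,4),mm,'tip',pw(p,-.1,.067))
f=pickle.load(open('scene2.pkl','rb'));cv2.imwrite('pics/s2.png',cv2.resize(f['img'][140:340,220:420],None,fx=3,fy=3))
E
```

```text
{'t': np.float64(7.575), 'position': array([ 0.4612, -0.0121,  0.2161]), 'wrist_force': array([-0.3812,  0.0886, -2.4764]), 'moment': array([ 0.0068, -0.032 , -0.0262])}
tool y ang 1.7912831459032132 tilt [-1.31603468e-03  2.74631118e-04 -9.99999096e-01]
balance z [0.06881226 0.07381677]
scene stem 268 rect [-0.0044  0.0079] [0.0283 0.0163] 43.4 min [-0.0114 -0.0078 -0.0824] max [ 0.0107  0.0161 -0.0225]
scene head 295 rect [0.0002 0.0038] [0.0359 0.0304] 4.3 min [-0.0178 -0.0126 -0.018 ] max [0.0172 0.0186 0.0178]
scene [ 0.5646 -0.11    0.0325  0.    ] 129 tip [ 0.4625 -0.0462]
top [ 0.565  -0.1131  0.0588  0.    ] 612 tip [ 0.4612 -0.0521]
```

View pics/s2.png

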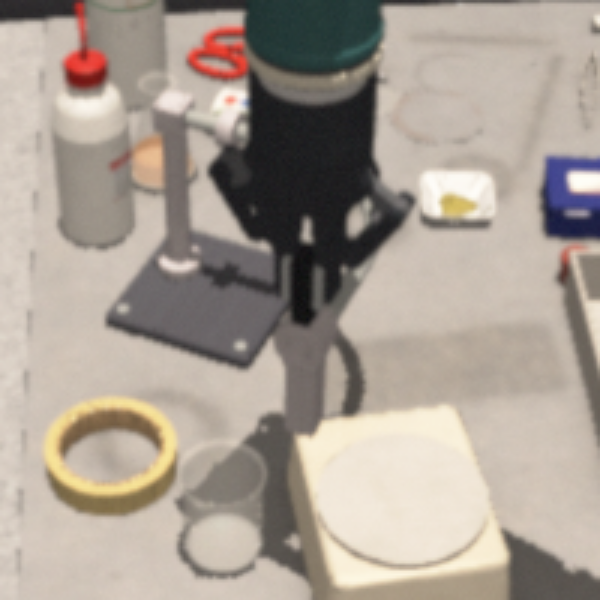

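Emit:
{"method": "jog_arm", "body": {
  "motion": [
    [0, 0, 0, 0.05, 0, -0.8, 1],
    [0, 0, 0, 0.05, 0, -1.5, 1],
    [0, 0, 0, 0.05, 0, -1.5, 1],
    [0, 0, 0, 0.08, -1, -1.5, 1],
    [0, 0, 0, 0.1, -1.7, -1.5, 1],
    [0, 0, 0, 0.11, -2, -1.5, 1],
    [0, 0, 0, 0.12, -2.3, -1.5, 1],
    [0, 0, 0, 0.13, -2.6, -1.5, 1],
    [0, 0, 0, 0.13, -2.6, -1.5, 1]
  ]
}}

```text
t: 8.8
position: [0.463, -0.0384, 0.2013]
ee_rot: [2.187, 2.255, -0.0]
wrist_force: [0.3, -0.1, -2.7]
gripper_width: 0.0134
gripper_force: 68.5
```

Emit:
{"method": "jog_arm", "body": {
  "motion": [
    [0, 0, 0, -0.02, -0.5, 0, 1],
    [0, 0, 0, 0, -1, 0, 1],
    [0, 0, 0, 0.01, -1.5, 0, 1],
    [0, 0, 0, 0.03, -2, 0, 1],
    [0, 0, 0, 0.03, -2, 0, 1]
  ]
}}

```text
t: 9.43
position: [0.4634, -0.0587, 0.2013]
ee_rot: [2.187, 2.255, -0.0]
wrist_force: [0.4, -0.0, -1.9]
gripper_width: 0.0133
gripper_force: 68.5
```

```bash
python3 - <<'E'
from h import *
f=grab('scene');cv2.imwrite('pics/s3.png',cv2.resize(f['img'][180:300,240:400],None,fx=5,fy=5,interpolation=2))
print(bot.state()['wrist_force'],bot.state()['moment'])
E
```

```text
[ 0.20418895  0.37058272 -2.53177679] [-0.00601194 -0.02318737  0.05030142]
```

View pics/s3.png

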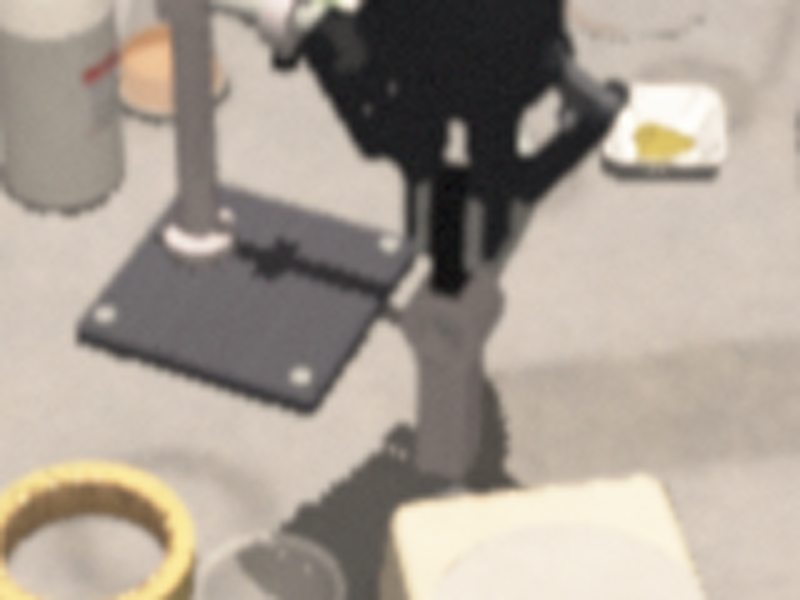

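The bore (crop px ~460,325) is now filled by the rod, so it is threaded. Sliding along the first straight.

Emit:
{"method": "jog_arm", "body": {
  "motion": [
    [0, 0, 0, 0, -0.5, 0, 1],
    [0, 0, 0, 0.01, -1, 0, 1],
    [0, 0, 0, 0.03, -1.6, 0, 1],
    [0, 0, 0, 0.04, -2.2, 0, 1],
    [0, 0, 0, 0.06, -2.8, 0, 1],
    [0, 0, 0, 0.08, -3.4, 0, 1],
    [0, 0, 0, 0.1, -3.8, 0, 1],
    [0, 0, 0, 0.1, -3.8, 0, 1]
  ]
}}

```text
t: 10.48
position: [0.4644, -0.0966, 0.2013]
ee_rot: [-2.187, -2.255, -0.0]
wrist_force: [0.4, 0.3, -1.7]
gripper_width: 0.0132
gripper_force: 68.5
```

Emit:
{"method": "jog_arm", "body": {
  "motion": [
    [0, 0, 0, 0.1, 0, 0, 1],
    [0, 0, 0, 0.2, 0, 0, 1],
    [0, 0, 0, 0.2, 0, 0, 1]
  ]
}}

```text
t: 10.85
position: [0.4651, -0.096, 0.201]
ee_rot: [-2.185, -2.255, 0.003]
wrist_force: [-4.6, -1.6, -0.7]
gripper_width: 0.0134
gripper_force: 68.8
```

Emit:
{"method": "jog_arm", "body": {
  "motion": [
    [0, 0, 0, -0.2, 0, 0, 1],
    [0, 0, 0, -0.4, 0, 0, 1],
    [0, 0, 0, -0.4, 0, 0, 1]
  ]
}}

```text
t: 11.22
position: [0.4628, -0.0963, 0.2015]
ee_rot: [2.186, 2.255, 0.001]
wrist_force: [0.6, -0.0, -1.6]
gripper_width: 0.0133
gripper_force: 68.6
```

Emit:
{"method": "jog_arm", "body": {
  "motion": [
    [0, 0, 0, -0.1, 0, 0, 1],
    [0, 0, 0, -0.2, 0, 0, 1],
    [0, 0, 0, -0.2, 0, 0, 1]
  ]
}}

```text
t: 11.6
position: [0.4607, -0.0964, 0.2014]
ee_rot: [2.186, 2.255, 0.001]
wrist_force: [1.1, 0.1, -3.5]
gripper_width: 0.0134
gripper_force: 68.5
```

```bash
cat > path.py <<'E'
import sys,numpy as np
def pt(s,c,yaw=.031,r=.0994):  # s: deg in bend; <0 means mm before, >90: mm past = s-90
    c=np.array(c)
    if s<0: l=np.array([-.1,-s/1000]);a=0
    elif s>90: l=np.array([(s-90)/1000,-.1]);a=np.pi/2
    else:
        a=np.radians(s); l=r*np.array([-np.cos(a),-np.sin(a)])
    C,S=np.cos(yaw),np.sin(yaw)
    return c+[C*l[0]-S*l[1],S*l[0]+C*l[1]],a
E
python3 - <<'E'
from path import *
c=(.5634,-.1117)
p0=np.array([.4604,-.0966])
for s in[-18,-12,-6,0,4,8,12,16,20,24,28,32,36,40]:
    p,a=pt(s,c);print(s,p.round(4),round(a,3),((p-p0)*100).round(2))
E
```

```text
-18 [ 0.4629 -0.0968] 0 [ 0.25 -0.02]
-12 [ 0.4631 -0.1028] 0 [ 0.27 -0.62]
-6 [ 0.4633 -0.1088] 0 [ 0.29 -1.22]
0 [ 0.464  -0.1148] 0.0 [ 0.36 -1.82]
4 [ 0.4645 -0.1217] 0.07 [ 0.41 -2.51]
8 [ 0.4654 -0.1286] 0.14 [ 0.5 -3.2]
12 [ 0.4669 -0.1354] 0.209 [ 0.65 -3.88]
16 [ 0.4687 -0.142 ] 0.279 [ 0.83 -4.54]
20 [ 0.4711 -0.1486] 0.349 [ 1.07 -5.2 ]
24 [ 0.4739 -0.1549] 0.419 [ 1.35 -5.83]
28 [ 0.4771 -0.1611] 0.489 [ 1.67 -6.45]
32 [ 0.4808 -0.167 ] 0.559 [ 2.04 -7.04]
36 [ 0.4848 -0.1726] 0.628 [ 2.44 -7.6 ]
40 [ 0.4893 -0.1779] 0.698 [ 2.89 -8.13]
```

Emit:
{"method": "jog_arm", "body": {
  "motion": [
    [0, 0, 0, 0.15, 0, 0, 1],
    [0, 0, 0, 0.25, -0.2, 0, 1],
    [0, 0, 0, 0.27, -0.6, 0, 1],
    [0, 0, 0.01, 0.3, -1.2, 0, 1],
    [0, 0, 0.03, 0.36, -1.8, 0, 1],
    [0, 0, 0.075, 0.41, -2.5, 0, 1],
    [0, 0, 0.075, 0.41, -2.5, 0, 1]
  ]
}}

```text
t: 12.48
position: [0.4645, -0.122, 0.2013]
ee_rot: [2.101, 2.335, -0.0]
wrist_force: [0.4, -0.8, -2.7]
gripper_width: 0.0131
gripper_force: 68.6
```

Emit:
{"method": "jog_arm", "body": {
  "motion": [
    [0, 0, 0.035, 0.04, -0.35, 0, 1],
    [0, 0, 0.065, 0.09, -0.7, 0, 1],
    [0, 0, 0.1, 0.16, -1.03, 0, 1],
    [0, 0, 0.134, 0.24, -1.37, 0, 1],
    [0, 0, 0.134, 0.24, -1.37, 0, 1]
  ]
}}

```text
t: 13.1
position: [0.4669, -0.1352, 0.2013]
ee_rot: [1.94, 2.471, -0.0]
wrist_force: [0.4, 0.3, -2.3]
gripper_width: 0.0131
gripper_force: 68.6
```

Emit:
{"method": "jog_arm", "body": {
  "motion": [
    [0, 0, 0.035, 0.09, -0.33, 0, 1],
    [0, 0, 0.07, 0.18, -0.66, 0, 1],
    [0, 0, 0.105, 0.3, -0.99, 0, 1],
    [0, 0, 0.14, 0.42, -1.32, 0, 1],
    [0, 0, 0.175, 0.56, -1.64, 0, 1],
    [0, 0, 0.21, 0.7, -1.95, 0, 1],
    [0, 0, 0.21, 0.7, -1.95, 0, 1]
  ]
}}

```text
t: 13.98
position: [0.4738, -0.1545, 0.2013]
ee_rot: [-1.671, -2.66, -0.0]
wrist_force: [-0.7, -0.4, -1.7]
gripper_width: 0.0133
gripper_force: 68.6
```

Emit:
{"method": "jog_arm", "body": {
  "motion": [
    [0, 0, 0.035, 0.16, -0.31, 0, 1],
    [0, 0, 0.07, 0.32, -0.62, 0, 1],
    [0, 0, 0.105, 0.5, -0.92, 0, 1],
    [0, 0, 0.14, 0.69, -1.21, 0, 1],
    [0, 0, 0.14, 0.69, -1.21, 0, 1]
  ]
}}

```text
t: 14.6
position: [0.4807, -0.1665, 0.2012]
ee_rot: [-1.481, -2.77, -0.0]
wrist_force: [0.0, -0.3, -3.0]
gripper_width: 0.0136
gripper_force: 68.6
```

```bash
python3 - <<'E'
from path import *
c=(.5634,-.1117)
p0=pt(32,c)[0]
for s in[36,40,44,48,52,56,60,64,68,72,76,80,84,88,90,96,102,108,114,120]:
    p,a=pt(s,c);print(s,p.round(4),round(a-np.radians(32),3),((p-p0)*100).round(2))
E
```

```text
36 [ 0.4848 -0.1726] 0.07 [ 0.41 -0.56]
40 [ 0.4893 -0.1779] 0.14 [ 0.85 -1.1 ]
44 [ 0.4941 -0.1829] 0.209 [ 1.33 -1.6 ]
48 [ 0.4992 -0.1876] 0.279 [ 1.84 -2.06]
52 [ 0.5047 -0.1919] 0.349 [ 2.39 -2.49]
56 [ 0.5104 -0.1958] 0.419 [ 2.96 -2.88]
60 [ 0.5164 -0.1993] 0.489 [ 3.56 -3.23]
64 [ 0.5226 -0.2023] 0.559 [ 4.18 -3.54]
68 [ 0.529 -0.205] 0.628 [ 4.83 -3.8 ]
72 [ 0.5356 -0.2071] 0.698 [ 5.49 -4.02]
76 [ 0.5424 -0.2088] 0.768 [ 6.16 -4.19]
80 [ 0.5492 -0.2101] 0.838 [ 6.84 -4.31]
84 [ 0.5561 -0.2108] 0.908 [ 7.53 -4.39]
88 [ 0.563  -0.2111] 0.977 [ 8.22 -4.41]
90 [ 0.5665 -0.2111] 1.012 [ 8.57 -4.41]
96 [ 0.5725 -0.2115] 1.012 [ 9.17 -4.45]
102 [ 0.5785 -0.2113] 1.012 [ 9.77 -4.43]
108 [ 0.5845 -0.2111] 1.012 [10.37 -4.41]
114 [ 0.5905 -0.2109] 1.012 [10.97 -4.39]
120 [ 0.5965 -0.2107] 1.012 [11.57 -4.38]
```

Emit:
{"method": "jog_arm", "body": {
  "motion": [
    [0, 0, 0.035, 0.2, -0.28, 0, 1],
    [0, 0, 0.07, 0.41, -0.56, 0, 1],
    [0, 0, 0.105, 0.63, -0.83, 0, 1],
    [0, 0, 0.14, 0.85, -1.1, 0, 1],
    [0, 0, 0.175, 1.09, -1.35, 0, 1],
    [0, 0, 0.209, 1.33, -1.6, 0, 1],
    [0, 0, 0.209, 1.33, -1.6, 0, 1]
  ]
}}

```text
t: 15.48
position: [0.4942, -0.1828, 0.2013]
ee_rot: [1.183, 2.91, -0.0]
wrist_force: [-0.2, 0.1, -2.2]
gripper_width: 0.0135
gripper_force: 68.6
```

Emit:
{"method": "jog_arm", "body": {
  "motion": [
    [0, 0, 0.035, 0.25, -0.24, 0, 1],
    [0, 0, 0.07, 0.51, -0.46, 0, 1],
    [0, 0, 0.105, 0.78, -0.68, 0, 1],
    [0, 0, 0.14, 1.06, -0.89, 0, 1],
    [0, 0, 0.14, 1.06, -0.89, 0, 1]
  ]
}}

```text
t: 16.1
position: [0.5049, -0.1917, 0.2013]
ee_rot: [0.975, 2.986, -0.0]
wrist_force: [-0.0, -0.2, -2.5]
gripper_width: 0.0131
gripper_force: 68.6
```

Emit:
{"method": "jog_arm", "body": {
  "motion": [
    [0, 0, 0.035, 0.28, -0.2, 0, 1],
    [0, 0, 0.07, 0.57, -0.39, 0, 1],
    [0, 0, 0.105, 0.87, -0.57, 0, 1],
    [0, 0, 0.14, 1.17, -0.74, 0, 1],
    [0, 0, 0.175, 1.48, -0.9, 0, 1],
    [0, 0, 0.21, 1.79, -1.05, 0, 1],
    [0, 0, 0.21, 1.79, -1.05, 0, 1]
  ]
}}

```text
t: 16.98
position: [0.5228, -0.2021, 0.2012]
ee_rot: [0.657, 3.072, -0.0]
wrist_force: [0.3, -0.3, -3.0]
gripper_width: 0.0133
gripper_force: 68.6
```

Emit:
{"method": "jog_arm", "body": {
  "motion": [
    [0, 0, 0.035, 0.32, -0.13, 0, 1],
    [0, 0, 0.07, 0.65, -0.26, 0, 1],
    [0, 0, 0.105, 0.98, -0.37, 0, 1],
    [0, 0, 0.139, 1.31, -0.48, 0, 1],
    [0, 0, 0.139, 1.31, -0.48, 0, 1]
  ]
}}

```text
t: 17.6
position: [0.5359, -0.2069, 0.2013]
ee_rot: [0.442, 3.11, -0.0]
wrist_force: [-0.3, -0.3, -2.8]
gripper_width: 0.0132
gripper_force: 68.6
```

Emit:
{"method": "jog_arm", "body": {
  "motion": [
    [0, 0, 0.035, 0.33, -0.09, 0, 1],
    [0, 0, 0.07, 0.67, -0.17, 0, 1],
    [0, 0, 0.105, 1.01, -0.23, 0, 1],
    [0, 0, 0.14, 1.35, -0.29, 0, 1],
    [0, 0, 0.175, 1.69, -0.33, 0, 1],
    [0, 0, 0.21, 2.04, -0.37, 0, 1],
    [0, 0, 0.21, 2.04, -0.37, 0, 1]
  ]
}}

```text
t: 18.48
position: [0.5563, -0.2105, 0.2013]
ee_rot: [0.113, 3.139, -0.0]
wrist_force: [0.1, 0.2, -2.4]
gripper_width: 0.0135
gripper_force: 68.6
```

Emit:
{"method": "jog_arm", "body": {
  "motion": [
    [0, 0, 0.035, 0.35, -0.02, 0, 1],
    [0, 0, 0.065, 0.7, -0.03, 0, 1],
    [0, 0, 0.09, 1.04, -0.03, 0, 1],
    [0, 0, 0.104, 1.4, -0.04, 0, 1],
    [0, 0, 0.104, 1.7, -0.04, 0, 1],
    [0, 0, 0.104, 1.7, -0.04, 0, 1]
  ]
}}

```text
t: 19.23
position: [0.5733, -0.2109, 0.2012]
ee_rot: [-0.049, 3.141, -0.0]
wrist_force: [0.4, 0.6, -2.6]
gripper_width: 0.0132
gripper_force: 68.6
```

Emit:
{"method": "jog_arm", "body": {
  "motion": [
    [0, 0, 0, 0.3, 0.01, 0, 1],
    [0, 0, 0, 0.6, 0.02, 0, 1],
    [0, 0, 0, 0.8, 0.02, 0, 1],
    [0, 0, 0, 0.9, 0.03, 0, 1],
    [0, 0, 0, 1, 0.03, 0, 1],
    [0, 0, 0, 1, 0.03, 0, 1]
  ]
}}

```text
t: 19.98
position: [0.583, -0.2106, 0.2013]
ee_rot: [0.049, -3.141, 0.0]
wrist_force: [-1.2, -0.6, -1.9]
gripper_width: 0.0131
gripper_force: 68.6
```

Emit:
{"method": "jog_arm", "body": {
  "motion": [
    [0, 0, 0, 0.1, 0, 0, 1],
    [0, 0, 0, 0.2, 0.01, 0, 1],
    [0, 0, 0, 0.3, 0.01, 0, 1],
    [0, 0, 0, 0.3, 0.01, 0, 1]
  ]
}}

```text
t: 20.48
position: [0.5861, -0.2105, 0.2013]
ee_rot: [-0.049, 3.141, -0.0]
wrist_force: [-0.8, -0.1, -3.2]
gripper_width: 0.0133
gripper_force: 68.6
```

Emit:
{"method": "jog_arm", "body": {
  "motion": [
    [0, 0, 0, 0.1, 0, 0, 1],
    [0, 0, 0, 0.2, 0.01, 0, 1],
    [0, 0, 0, 0.2, 0.01, 0, 1]
  ]
}}

```text
t: 20.85
position: [0.5881, -0.2104, 0.2013]
ee_rot: [-0.049, 3.141, -0.0]
wrist_force: [-0.0, 0.1, -2.4]
gripper_width: 0.0128
gripper_force: 68.6
```

Emit:
{"method": "jog_arm", "body": {
  "motion": [
    [0, 0, 0, 0.1, 0, 0, 1],
    [0, 0, 0, 0.2, 0.01, 0, 1],
    [0, 0, 0, 0.2, 0.01, 0, 1]
  ]
}}

```text
t: 21.22
position: [0.5901, -0.2103, 0.2013]
ee_rot: [-0.049, 3.141, -0.0]
wrist_force: [0.5, -0.2, -2.6]
gripper_width: 0.0128
gripper_force: 68.6
```

Emit:
{"method": "jog_arm", "body": {
  "motion": [
    [0, 0, 0, 0.1, 0, 0, 1],
    [0, 0, 0, 0.2, 0.01, 0, 1],
    [0, 0, 0, 0.2, 0.01, 0, 1]
  ]
}}

```text
t: 21.6
position: [0.5921, -0.2102, 0.2013]
ee_rot: [-0.049, 3.141, -0.0]
wrist_force: [-0.3, -0.2, -3.0]
gripper_width: 0.0129
gripper_force: 68.6
```

Emit:
{"method": "jog_arm", "body": {
  "motion": [
    [0, 0, 0, 0.1, 0, 0, 1],
    [0, 0, 0, 0.2, 0.01, 0, 1],
    [0, 0, 0, 0.2, 0.01, 0, 1]
  ]
}}

```text
t: 21.98
position: [0.5941, -0.2101, 0.2013]
ee_rot: [-0.049, 3.141, -0.0]
wrist_force: [0.7, -0.6, -2.3]
gripper_width: 0.0132
gripper_force: 68.6
```

Emit:
{"method": "jog_arm", "body": {
  "motion": [
    [0, 0, 0, 0.1, 0, 0, 1],
    [0, 0, 0, 0.2, 0.01, 0, 1],
    [0, 0, 0, 0.2, 0.01, 0, 1]
  ]
}}

```text
t: 22.35
position: [0.5957, -0.21, 0.2012]
ee_rot: [0.049, -3.14, 0.0]
wrist_force: [-1.3, -0.1, -1.7]
gripper_width: 0.0133
gripper_force: 68.7
```

Emit:
{"method": "jog_arm", "body": {
  "motion": [
    [0, 0, 0, 0.1, 0, 0, 1],
    [0, 0, 0, 0.2, 0.01, 0, 1],
    [0, 0, 0, 0.2, 0.01, 0, 1]
  ]
}}

```text
t: 22.72
position: [0.5959, -0.2099, 0.2009]
ee_rot: [0.049, -3.137, -0.0]
wrist_force: [-6.5, -0.3, 1.2]
gripper_width: 0.0134
gripper_force: 69.2
```

Emit:
{"method": "jog_arm", "body": {
  "motion": [
    [0, 0, 0, 0, 0, 0, 1],
    [0, 0, 0, -0.1, 0, 0, 1],
    [0, 0, 0, -0.17, 0, -0.1, 1],
    [0, 0, 0, -0.19, 0, -0.15, 1],
    [0, 0, 0, -0.19, 0, -0.17, 1],
    [0, 0, 0, -0.19, 0, -0.17, 1]
  ]
}}

```text
t: 23.48
position: [0.5958, -0.2098, 0.1996]
ee_rot: [0.049, -3.141, 0.0]
wrist_force: [-5.3, -0.6, -0.1]
gripper_width: 0.0131
gripper_force: 69.0
```

Emit:
{"method": "jog_arm", "body": {
  "motion": [
    [0, 0, 0, -0.04, 0, 0, 1],
    [0, 0, 0, -0.07, 0, 0, 1],
    [0, 0, 0, -0.07, 0, 0, 1]
  ]
}}

```text
t: 23.85
position: [0.5957, -0.2098, 0.1996]
ee_rot: [-0.049, 3.141, -0.0]
wrist_force: [-2.2, 0.4, 0.0]
gripper_width: 0.0131
gripper_force: 68.9
```

Still pressing gently at 2 N, with the weight on the rail. Releasing.

Emit:
{"method": "jog_arm", "body": {
  "motion": [
    [0, 0, 0, 0, 0, 0, 1.3],
    [0, 0, 0, 0, 0, 0, 1.5],
    [0, 0, 0, 0, 0, 0, 1.8],
    [0, 0, 0, 0, 0, 0, 2.4],
    [0, 0, 0, 0, 0, 0, 3.2],
    [0, 0, 0, 0, 0, 0, 4],
    [0, 0, 0, 0, 0, 0, 5],
    [0, 0, 0, 0, 0, 0, 5],
    [0, 0, 0, 0, 0, 2, 5],
    [0, 0, 0, 0, 0, 5, 5],
    [0, 0, 0, 0, 0, 9, 5],
    [0, 0, 0, 0, 0, 13, 5],
    [0, 0, 0, -4, 4, 16, 5],
    [0, 0, 0, -8, 8, 17, 5],
    [0, 0, 0, -12, 12, 17, 5],
    [0, 0, 0, -12, 17, 17, 5],
    [0, 0, 0, -12, 22, 17, 5],
    [0, 0, 0, -12, 22, 17, 5]
  ],
  "grip_force": 20
}}

```text
t: 26.1
position: [0.4748, 0.0129, 0.3699]
ee_rot: [-0.056, 3.141, 0.001]
wrist_force: [-0.2, -1.0, -0.3]
gripper_width: 0.0498
gripper_force: 0.0
```

```bash
python3 - <<'E'
from h import *
from fit2 import *
fs={n:grab(n) for n in('scene','top')}
a=cv2.resize(fs['scene']['img'][130:290,220:380],(600,600),interpolation=2)
cv2.imwrite('pics/s4.png',a)
for n,f in fs.items():
    for t in['carriage_grip','beaker_mid','tape_1','weigh_dish']:
        print(n,t,[(np.round(w(f,d['position']),3),round(d['p'],2)) for d in bot.find_in(n,t)[:2]])
    P=cloud(f);ok=f['z_map']>0;l=loc([.5634,-.1117,.031],P.reshape(-1,3)).reshape(P.shape)
    g=ok&(abs(l[...,0]-.035)<.06)&(abs(l[...,1]+.1)<.04)
    for z0,z1 in((.088,.14),(.15,.187),(.19,.25)):
        q=l[g&(l[...,2]>z0)&(l[...,2]<z1)]
        if len(q)>5: print(n,z0,len(q),np.percentile(q,2,0).round(4),np.percentile(q,98,0).round(4))
E
```

```text
scene carriage_grip [(array([ 0.591, -0.199,  0.133]), 0.63), (array([ 0.631, -0.191,  0.013]), 0.44)]
scene beaker_mid [(array([0.503, 0.044, 0.051]), 0.67)]
scene tape_1 [(array([ 0.598, -0.2  ,  0.131]), 0.67), (array([0.612, 0.012, 0.02 ]), 0.6)]
scene weigh_dish [(array([ 0.492, -0.407,  0.004]), 0.64)]
scene 0.088 254 [ 0.0174 -0.108   0.0898] [ 0.0943 -0.0851  0.1394]
scene 0.15 409 [-0.0223 -0.1064  0.1504] [ 0.0932 -0.0802  0.1842]
top carriage_grip [(array([ 0.589, -0.205,  0.187]), 0.57)]
top beaker_mid []
top tape_1 [(array([ 0.641, -0.02 ,  0.023]), 0.78)]
top weigh_dish [(array([ 0.49 , -0.401,  0.   ]), 0.75), (array([ 0.588, -0.202,  0.183]), 0.62)]
top 0.088 22 [ 0.0179 -0.0994  0.0892] [ 0.0947 -0.0898  0.1303]
top 0.15 405 [-0.0209 -0.1163  0.1662] [ 0.0937 -0.0845  0.1858]
top 0.19 101 [ 0.017  -0.1065  0.1914] [ 0.0409 -0.0937  0.243 ]
```

View pics/s4.png

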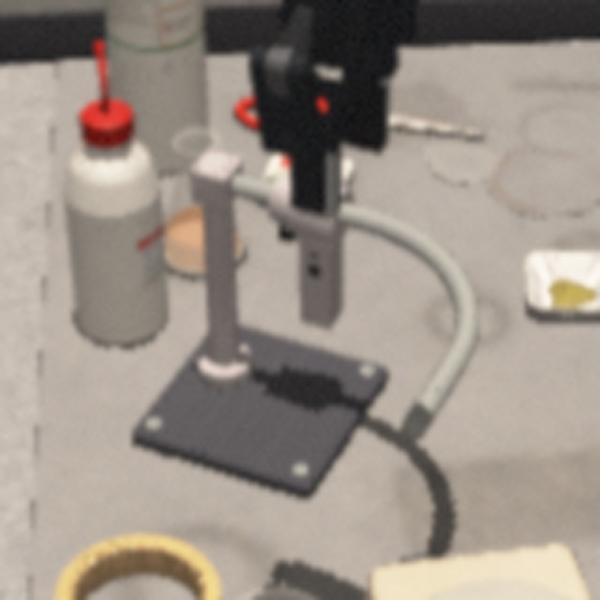

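The carriage hangs upright on the rail (crop px 320,250) and against the collar at (285,200). The gripper is clear and the other objects are unmoved.

```bash
python3 -c "
from rig import bot
print(bot.finish_job())"
```

```text
the job is handed in; nothing more can be done
None
```

I lifted the carriage out of its well, threaded it onto the rail and slid it round the bend to the stop collar, where it pressed at about 6.5 N. I then let go and left it hanging upright there; the job is handed in at about 26 s of the 67 s, with no verdict returned.

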